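# Load a board carrier under the spring cover of a test station

## Task

Load the board carrier that stands on the test station's loading shelf: press the long bar beside the shelf with one fingertip to hold the spring cover open and, while it is held, push the carrier under the cover with the other fingertip until it is fully home against the contact block. Then let go, so that the cover falls fully shut behind the carrier. Only push the carrier, do not lift or tip it, and leave the other things on the bench alone.

Things in the scene. Friction and masses are not known exactly. Their poses are not given: they have to be found in the camera images.
- station: Board test station, fixed, grey base 290 x 111 mm. Origin on the bench, under the middle of the cover's front skirt; x = loading direction, y = to the press bar's side, z up. Flat bed 25 mm above the bench; loading shelf x -145 to 0 mm, nest x 0 to 51.5. Guide rails 7 mm high above the bed, inner faces at y +-27.5 mm, along both. Electronics box x 63 to 143, 63 mm high.
- home (a point): Point on the bed where the carrier's origin lies when it is home: station x 28.5, y 0, z 25 mm, axes as the station. The front of the black contact block, the end stop, is 23 mm further along x. The rear face of the home carrier's lip is 59 mm back from this point (station x -30.5), 29 mm outside the skirt, so the pushing finger never goes under the cover.
- cover (a joint): Spring cover, frame with clear window, rad: 0 shut, 0.52 hard stop. Rocks with the bar on a shaft parallel to station x at y 58, z 36 mm: bar down, cover up. A carrier passes above 0.27 (aim for 0.35 to 0.45). Shuts by itself within 1 s when let go, but only if the carrier is within 4 mm of home. Fully open its far corner is 90 mm above the bench.
- skirt (a point): Foot of the cover's front skirt, middle, in the plane station x 0, 1.5 mm above the bed when shut; moves with the cover. The skirt is two legs 3 mm thick at y 12 to 25 mm on each side, which block the carrier's plate while the cover is down; the tongue passes between them, and shut they stand just behind the home carrier's plate.
- bar (a point): Top of the press bar at mid-length (moves with it). Round steel bar 12 mm thick, 110 mm long, parallel to station x, free beside the shelf: station x -136 to -26, y 88 mm (30 mm from the shaft). Top 44 mm above the bench when shut, 38 at joint 0.2, 34 at 0.35, 29 at the stop: always above the bed. Takes about 3 N at first, 6 N at the stop; a fingertip may slide along it; at the stop it drags.
- carrier: Carrier to load, loose, aluminium, about 110 g, green board on top. Plate 46 (x) x 52 (y) x 10 mm, origin at the centre of its underside, x towards the block. A tongue 16 mm wide, 6 high, runs back to an upright lip 6 thick, 40 wide, 18 mm high, rear face at x -59 mm. Starts between the rails on the shelf, origin at station x -60 to -35 mm, lip within the bar's length.
- lip (a point): Centre of the rear face of the carrier's lip, 8 mm above the carrier's underside: where to push.
- tested_carrier: A second, equal carrier, already tested, on the bench beside the station. Leave it.
- tape_roll: Roll of tan tape, 64 mm across, 24 mm high, flat on the bench beside the station. Leave it.
- screwdriver: Screwdriver 170 mm long, on the bench beside the press bar. Leave it.
- solder_reel: Steel reel 46 mm across, 32 mm high, on the bench on the bar's side. Leave it.
- panel_stack: Stack of board panels 95 x 80 x 32 mm on the bench, left. Leave it.
- flux_bottle: White bottle 38 mm across, 75 mm high, on the bench, right. Leave it.
There are look-alikes about, which are no part of the job. Leave any pink or red look-alike of the carrier alone.

How it is judged:
By the outcome, as a careful person would: the job done as asked, in the order asked, and still so for the second after the job is handed in, with the robot touching nothing.
It also fails if it takes over 35 s, if anything falls off the work surface, if the arm or the gripper's body presses on something with over 40 N, if the wrist force passes 120 N, or if a joint passes its speed limit or range.

## Robot

A 6-joint arm with a two-finger parallel gripper is mounted at the origin on the work surface. World frame = base frame: x ahead of the robot, y to its left, z up, the work surface at z = 0. Lengths are in m, angles in rad, forces in N, time in s.
With the tool pointing down it reaches from about 0.35 to 0.775 m from the base axis. Payload 7.3 kg.
Tool frame: the origin (TCP) lies at the very end of the fingers, on their centre line; the grasp point (between the pads) lies 19 mm behind it (robot.pinch_z is the distance from the TCP to the grasp point, in m); z points along the fingers, y is the line along which they close (so a half turn about z gives the same grasp; the last joint's range is limited). The gripper opens to 92 mm and grips with 3 to 60 N. Pads are 19 mm wide; open, the fingers measure 130 mm over their backs; the gripper's body (75 mm by 190 mm) begins 47 mm behind the grasp point.
Start: joints at [1.119, 0.342, 1.524, -0, 1.275, -0.146], TCP at [0.158, 0.501, 0.227] pointing down, gripper open.
Joint ranges: [-2.53, 2.53], [-0.77, 2.02], [0.04, 2.7], [-1, 4.14], [0.28, 2.66], [-3.11, 3.11]. Speed limits (rad/s): [2.57, 2.57, 3.14, 3.14, 3.14, 3.14].

## Interface

Orientations are given as [roll, pitch, yaw] about the fixed x, y, z axes, in that order (R = Rz(yaw) Ry(pitch) Rx(roll)).
In Python, from cell import robot gives the robot as it stands.
- The arm moves only by the tool move_arm, never from a script. Its argument "motion" is a list of rows, each a list of 6 numbers: the shift along the tool's x, y, z in units of 0.1 m (1.0 is 0.1 m), then the turn, a rotation vector about the tool's x, y, z in units of pi rad (1.0 is pi rad). In form: [[dx, dy, dz, rx, ry, rz], ...]. A call has 1 to 12 rows; each row is the pose to reach, as a shift and turn from the pose commanded when the call began, along the tool's axes at that moment, turning the shorter way round; what a row does not reach only later rows make up. A row lasts 1/8 s, in which the tool goes at most 62.5 mm and 10.7 degrees, less where a joint would pass 70% of its speed; a pose out of reach is approached as far as the arm can. A call with a number of a shift or a turn outside -1 to 1 is refused whole. A call with a gripper value outside its range is refused whole. "fingers" is the opening, from -1 (shut) to 1 (fully open), set as the call begins (left out, the last holds). The fingers move at their own pace and stop on an object; "newtons" is the grip in N (left out, the last holds). Time passes only in rows, so rows that repeat a pose let the fingers close. It gives the time, the measured TCP pose, the force, the opening and the grip force at its end, in the units of the state.
- robot.observe(): the state, without advancing time (a new reading comes with each control period).
- robot.read_camera(name): name is "side" or "top" or "wrist"; returns a dict with "image" (480x640x3 uint8, red, green, blue), "range_z" (480x640 float32, m along the optical axis (not along the pixel's ray), 0 where there is no reading), "vfov" (degrees; the focal length in pixels is half the picture's height over the tangent of half this angle, whatever the lens; pixels are square), "cx", "cy" (the principal point, pixels), "extrinsics" (4x4, takes a point from camera to world coordinates); the wrist camera has in their place "hand_eye" (4x4, takes a point from camera to tool coordinates, whose origin is the TCP and whose axes are the flange's). Camera axes: x right, y up, looking along -z (the intrinsics and any distortion apply to the point x, -y, -z); pixel columns grow to the right and rows downward; lengths in m; the calibration is good to about 2 mm. A picture is of the moment at which its call begins: read the wrist's pose just before it.
- robot.hand_in(): hands the job in; it is judged then, once.
The state is a dict: "time": time; "qpos": joint angles; "qvel": joint speeds; "joint_efforts": joint torques, N m; "tool_pos": TCP position; "tool_rot": TCP orientation; "contact_force": force on the tool from outside, world axes, zero at the start; "torque": the same for the moment, N m; "opening": finger opening in m; "grip_force": force on a finger pad.
Only numpy, scipy, OpenCV 4.12 (cv2) and the standard library are available. Lean on these libraries where they do the work, as an engineer would, in place of code of your own. Each camera call takes 0.05 s, during which the arm holds its last target. There are 200 camera calls.

## Working session

There is one attempt and no reset: what is moved stays moved. The work goes in short steps, Python scripts to look and compute and a tool call to move; the robot and the scene stay as the last step left them, time stands still between calls to the robot, and variables do not carry over. Pictures are saved under pics/ and viewed, at most 11 in all, crops included, and the job is handed in when it is done.

Besides the shell and the picture viewer there is one more tool, called after "Emit:" as name(argument=value, ...), one argument or row to a line, values as JSON. move_arm: Moves the arm, as the interface text tells. Shifts and turns lie within -1 to 1; 1 stands for 0.1 m of shift or pi rad of turn. Its arguments: {"type":"object","properties":{"motion":{"type":"array"},"fingers":{"type":"number"},"newtons":{"type":"number"}},"required":["motion"]}

```bash
mkdir -p pics
cat > h.py <<'E'
import numpy as np,cv2,pickle
from cell import robot
def snap(n,f):
    s=robot.observe(); c=robot.read_camera(n); cv2.imwrite(f'pics/{f}.png',c['image'][:,:,::-1]); pickle.dump((s,c),open(f'{f}.pkl','wb')); return s,c
def load(f): return pickle.load(open(f'{f}.pkl','rb'))
def T(s):
    from scipy.spatial.transform import Rotation as R
    M=np.eye(4); M[:3,:3]=R.from_euler('xyz',s['tool_rot']).as_matrix(); M[:3,3]=s['tool_pos']; return M
def ext(s,c): return c['extrinsics'] if 'extrinsics' in c else T(s)@c['hand_eye']
def ray(s,c,u,v):
    f=240/np.tan(np.radians(c['vfov']/2)); d=np.array([(u-c['cx'])/f,-(v-c['cy'])/f,-1.]); E=ext(s,c); return E[:3,3],E[:3,:3]@d
def onz(s,c,u,v,z):
    o,d=ray(s,c,u,v); return o+d*(z-o[2])/d[2]
def byrange(s,c,u,v):
    o,d=ray(s,c,u,v); return o+d*c['range_z'][int(v),int(u)]
def proj(s,c,p):
    E=ext(s,c); q=E[:3,:3].T@(np.array(p)-E[:3,3]); f=240/np.tan(np.radians(c['vfov']/2)); return c['cx']+f*q[0]/-q[2], c['cy']-f*q[1]/-q[2]
E
python3 - <<'E'
from h import *
for n in ('top','side'):
    s,c=snap(n,n+'0'); print({k:v for k,v in c.items() if k not in('image','range_z')})
print(s)
E
```

```text
{'vfov': 56.082367782018665, 'cx': 320.64700494375705, 'cy': 234.9970862022691, 'extrinsics': array([[-0.02636979,  0.99528107, -0.09338215,  0.47839028],
       [-0.99945881, -0.02808705, -0.01712304,  0.0236074 ],
       [-0.01966507,  0.09288009,  0.99548309,  1.14221123],
       [ 0.        ,  0.        ,  0.        ,  1.        ]])}
{'vfov': 54.04882517644674, 'cx': 315.71737526340826, 'cy': 239.99210836003869, 'extrinsics': array([[ 0.95927457,  0.22059242, -0.17644057,  0.39327284],
       [-0.28208727,  0.71536539, -0.63928017, -0.57130167],
       [-0.01480088,  0.66301685,  0.74845814,  0.77870817],
       [ 0.        ,  0.        ,  0.        ,  1.        ]])}
{'time': 0.05, 'qpos': array([ 1.11900506e+00,  3.42742477e-01,  1.52500349e+00, -4.49672333e-06,
        1.27542214e+00, -1.46010943e-01]), 'qvel': array([-0.00214913, -0.0021323 , -0.00083124, -0.00021881,  0.00091983,
       -0.00128646]), 'joint_efforts': array([ 1.89579376e-03, -4.32417405e+01, -2.44993150e+01,  7.22036557e-02,
        5.22815064e-02, -7.28876876e-05]), 'tool_pos': array([0.15784983, 0.50027933, 0.22603944]), 'tool_rot': array([-3.14003334e+00, -2.24962868e-04,  2.83581347e+00]), 'contact_force': array([ 0.46598447, -1.52912654,  0.08279396]), 'torque': array([-0.04877451, -0.04831846,  0.01046364]), 'grip_force': 0.0, 'opening': 0.09151547597518217}
```

View pics/top0.png

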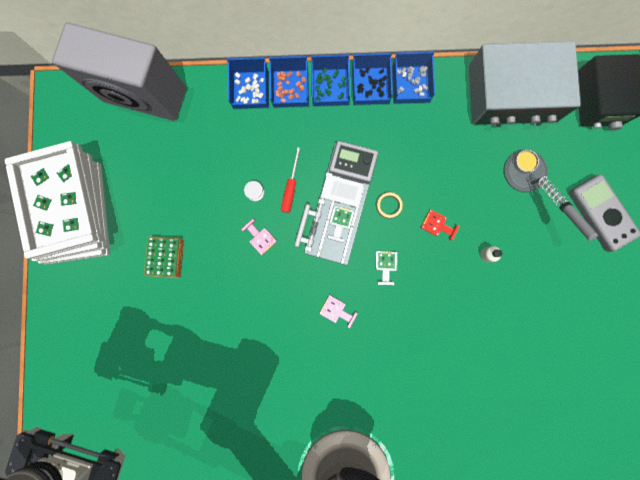

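View pics/side0.png

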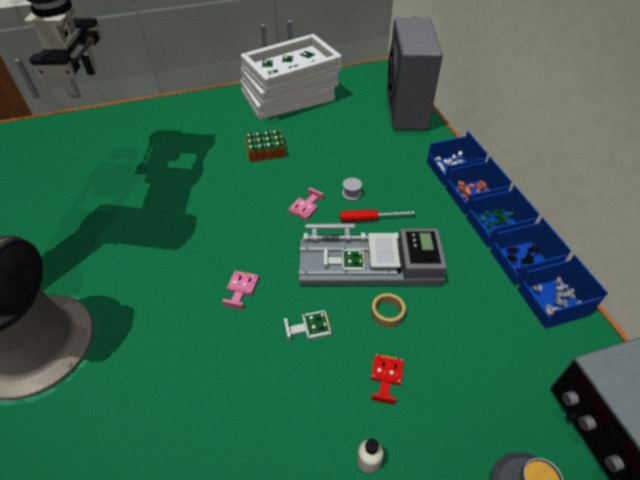

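The top view shows the station around (342,205), with the press bar on its left at (307,225), and the carrier board at (342,216). In the side view the carrier is at (350,259). Next I compute a rough pose.

Run:
```python
from h import *
s,c=load('top0')
for nm,u,v,z in [('fl',306,255,.025),('fr',347,264,.025),('bl',336,142,.063),('br',378,151,.063),('bar f',301,246,.044),('bar b',312,207,.044),('board',342,216,.036),('lip',337,238,.043)]:
    print(nm,onz(s,c,u,v,z).round(4))
_,c=load('side0')
for nm,u,v,z in [('board',354,259,.036),('lip',328,258,.043)]: print(nm,onz(s,c,u,v,z).round(4))
w=robot.read_camera('wrist');print(w['hand_eye'].round(3),w['vfov'])
im=load('top0')[1]['image'][130:275,280:400]
cv2.imwrite('pics/c1.png',cv2.resize(im[:,:,::-1],None,fx=4,fy=4,interpolation=2))
```

```text
fl [0.5344 0.0805 0.025 ]
fr [ 0.5093 -0.0204  0.025 ]
bl [ 0.8075 -0.0015  0.063 ]
br [ 0.7816 -0.1033  0.063 ]
bar f [0.5558 0.0912 0.044 ]
bar b [0.6513 0.062  0.044 ]
board [ 0.6278 -0.0114  0.036 ]
lip [0.573  0.0027 0.043 ]
board [ 0.6282 -0.0094  0.036 ]
lip [0.5767 0.0032 0.043 ]
[[ 0.     0.954  0.301  0.081]
 [ 1.    -0.     0.    -0.   ]
 [ 0.     0.301 -0.954 -0.158]
 [ 0.     0.     0.     1.   ]] 58.38761024987357
```

View pics/c1.png

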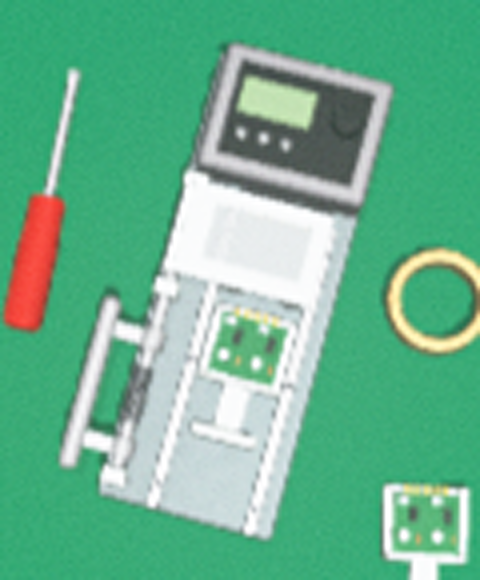

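The crop shows the bar from about (105,300) to (70,460), the lip at (223,435) and the shut cover above the shelf. The first estimate is good enough, so I move over.

Emit:
move_arm(
  motion=[
    [-0.43, -0.26, 0.03, 0, 0, 0],
    [-0.86, -0.51, 0.06, 0, 0, 0],
    [-0.98, -0.6, 0.08, 0, 0, 0],
  ],
  fingers=0.6,
)

```text
time: 0.52
tool_pos: [0.2346, 0.4123, 0.2184]
tool_rot: [-3.141, 0.0, 2.833]
contact_force: [-0.8, 0.4, -0.1]
opening: 0.074
grip_force: 0.0
```

Emit:
move_arm(
  motion=[
    [-0.49, -0.3, 0.05, 0, 0, 0],
    [-0.98, -0.6, 0.1, 0, 0, 0],
  ],
)

```text
time: 0.78
tool_pos: [0.3093, 0.3267, 0.2086]
tool_rot: [3.141, 0.0, 2.837]
contact_force: [0.0, 1.1, -0.2]
opening: 0.0734
grip_force: 0.0
```

Emit:
move_arm(
  motion=[
    [-0.49, -0.3, 0.05, 0, 0, 0],
    [-0.98, -0.6, 0.1, 0, 0, 0],
  ],
)

```text
time: 1.02
tool_pos: [0.3851, 0.2396, 0.1987]
tool_rot: [3.141, 0.0, 2.836]
contact_force: [1.4, 0.3, 0.0]
opening: 0.0735
grip_force: 0.0
```

Emit:
move_arm(
  motion=[
    [-0.49, -0.3, 0.05, 0, 0, 0],
    [-0.98, -0.6, 0.1, 0, 0, 0],
  ],
)

```text
time: 1.27
tool_pos: [0.4607, 0.1528, 0.1886]
tool_rot: [3.141, 0.0, 2.836]
contact_force: [0.9, 1.3, -0.5]
opening: 0.0731
grip_force: 0.0
```

Emit:
move_arm(
  motion=[
    [-0.49, -0.3, 0.1, 0, 0, -0.006],
    [-0.98, -0.6, 0.2, 0, 0, -0.012],
    [-1, -0.65, 0.2, 0, 0, -0.012],
    [-1, -0.65, 0.2, 0, 0, -0.012],
    [-1, -0.65, 0.2, 0, 0, -0.012],
  ],
)

```text
time: 1.9
tool_pos: [0.5347, 0.063, 0.169]
tool_rot: [3.141, -0.0, 2.875]
contact_force: [-0.4, 0.5, -0.3]
opening: 0.0732
grip_force: 0.0
```

Run:
```python
from h import *
s,c=snap('wrist','w1'); print(s['time'],s['tool_pos'],s['tool_rot'],s['opening'],s['contact_force'])
```

```text
1.9 [0.53473756 0.06304851 0.16901387] [ 3.14113136e+00 -1.10292733e-04  2.87482071e+00] 0.07321732395509035 [-0.42893489  0.48442009 -0.289156  ]
```

View pics/w1.png

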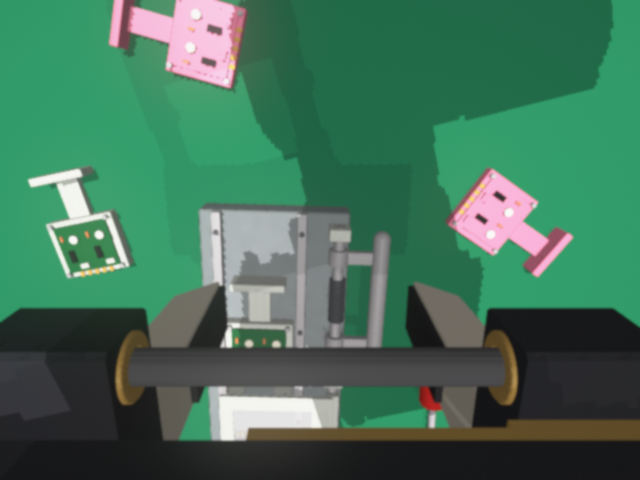

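The wrist view shows the shelf front edge at (201,207)–(350,209), the rails at (215,230)–(213,380) and (302,225)–(302,340), the bar at (381,237)–(376,345), and the lip top at (232–285,287).

Run:
```python
from h import *
s,c=load('w1')
P={}
for nm,u,v,z in [('shelfL',201,206,.025),('shelfR',350,208,.025),('railL1',216,215,.032),('railL2',214,380,.032),('railR1',302,215,.032),('railR2',302,340,.032),('bar1',381,240,.044),('bar2',376,340,.044),('lipl',232,281,.043),('lipr',285,281,.043)]:
    P[nm]=onz(s,c,u,v,z); print(nm,P[nm].round(4),'range',byrange(s,c,u,v).round(4))
for a,b in [('railL1','railL2'),('railR1','railR2'),('bar1','bar2')]:
    d=P[b]-P[a]; print(a,np.arctan2(d[1],d[0]))
for a,b in [('shelfR','shelfL'),('lipr','lipl')]:
    d=P[b]-P[a]; print(a,np.arctan2(d[0],-d[1])+0,np.linalg.norm(d))
im=c['image'][195:350,190:410]; cv2.imwrite('pics/c2.png',cv2.resize(im[:,:,::-1],None,fx=3.6,fy=3.6,interpolation=2))
```

```text
shelfL [ 0.5071 -0.016   0.025 ] range [ 5.114e-01 -2.430e-02 -3.000e-04]
shelfR [0.537  0.0878 0.025 ] range [ 0.5439  0.0881 -0.0007]
railL1 [ 0.515  -0.0056  0.032 ] range [ 0.5151 -0.0057  0.0315]
railL2 [ 0.6453 -0.0529  0.032 ] range [0.5038 0.0498 0.253 ]
railR1 [0.5311 0.0535 0.032 ] range [0.5308 0.0536 0.0333]
railR2 [0.6286 0.0258 0.032 ] range [0.6279 0.0261 0.0332]
bar1 [0.5599 0.1028 0.044 ] range [0.5592 0.1027 0.0458]
bar2 [0.6363 0.0818 0.044 ] range [0.6361 0.0818 0.0442]
lipl [ 0.5624 -0.0074  0.043 ] range [ 0.564  -0.0088  0.0387]
lipr [0.5724 0.0294 0.043 ] range [0.5755 0.028  0.0356]
railL1 -0.3483336238516431
railR1 -0.27661205891179375
bar1 -0.26871903584728524
shelfR -0.28056252346733596 0.10793531923322748
lipr -0.2667395983307211 0.03815247251447867
```

View pics/c2.png

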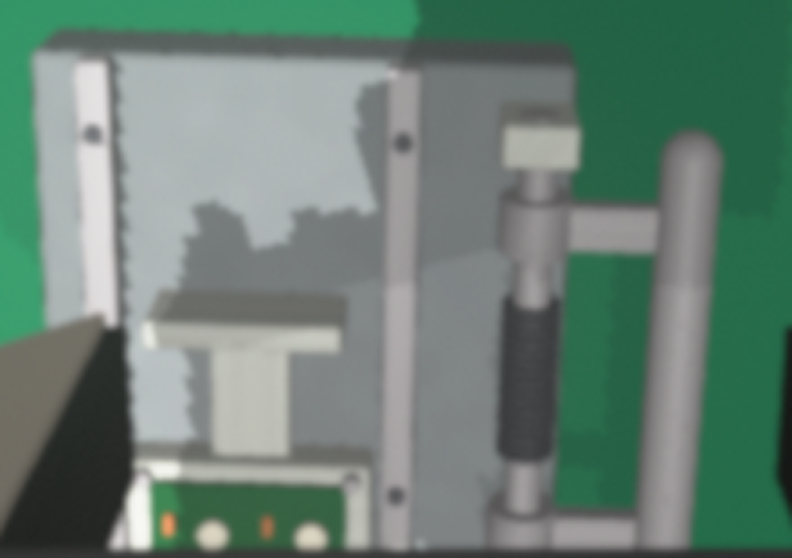

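The crop shows the lip's rear top edge at crop (145–343, 322), the inner rail edges at x 110 and 388, and the bar axis at (692,200) running to (664,540).

Run:
```python
from h import *
s,c=load('w1')
g=lambda x,y,z: onz(s,c,190+x/3.6,195+y/3.6,z)
psi=-.272; ex=np.array([np.cos(psi),np.sin(psi),0]); ey=np.array([-ex[1],ex[0],0])
mid=(g(110,70,.032)+g(388,72,.032))/2
lip=(g(145,322,.043)+g(343,322,.043))/2
b1=g(692,200,.044); b2=g(664,540,.044); be=g(692,132,.042); front=g(300,52,.025)
print('rail gap',g(388,72,.032)-g(110,70,.032),'lip width',np.linalg.norm(g(343,322,.043)-g(145,322,.043)))
y0=mid@ey; print('lip y',lip@ey-y0,'bar y',b1@ey-y0,b2@ey-y0)
x0=front@ex+.145; print('bar end x',be@ex-x0,'(exp -.136) lip x',lip@ex-x0,'tool x,y',s['tool_pos']@ex-x0,s['tool_pos']@ey-y0)
lx=lip@ex-x0
for nm,x,y in [('pre',lx-.025,.043),('home tcp',-.030-.0095,.043)]:
    p=ex*(x0+x)+ey*(y0+y); d=p-s['tool_pos']; d[2]=0
    print(nm,p,'tool shift/0.1',(T(s)[:3,:3].T@d*10).round(3))
# finger geometry from top-view-ish range: nothing
```

```text
rail gap [0.01487901 0.05289886 0.        ] lip width 0.039696285786883084
lip y -0.0013164220979824115 bar y 0.08699487755617899 0.08503191843910246
bar end x -0.13384205310129071 (exp -.136) lip x -0.0937617100968482 tool x,y -0.14193608514024791 0.04066465892047516
pre [0.55768735 0.059072   0.        ] tool shift/0.1 [-0.232  0.022 -0.   ]
home tcp [0.63403504 0.03777767 0.        ] tool shift/0.1 [-1.024  0.018 -0.   ]
```

Emit:
move_arm(
  motion=[
    [-0.23, 0.02, 0.3, 0, 0, 0],
    [-0.23, 0.02, 0.7, 0, 0, 0],
    [-0.23, 0.02, 1.0, 0, 0, 0],
    [-0.23, 0.02, 1.0, 0, 0, 0],
  ],
)

```text
time: 2.45
tool_pos: [0.5562, 0.0586, 0.0672]
tool_rot: [-3.141, -0.004, 2.875]
contact_force: [0.1, 0.2, -0.6]
opening: 0.0733
grip_force: 0.0
```

Emit:
move_arm(
  motion=[
    [0, 0, 0.1, 0, 0, 0],
    [0, 0, 0.2, 0, 0, 0],
    [0, 0, 0.2, 0, 0, 0],
  ],
)

```text
time: 2.82
tool_pos: [0.5578, 0.0576, 0.0485]
tool_rot: [-3.142, -0.001, 2.874]
contact_force: [-0.6, 0.4, -0.4]
opening: 0.0734
grip_force: 0.0
```

Run:
```python
from h import *
s,c=snap('wrist','w2'); s,c2=snap('side','s2')
a=cv2.resize(c['image'][200:480,120:520],None,fx=1.6,fy=1.6)
b=cv2.resize(c2['image'][200:310,270:470],None,fx=3.2,fy=3.2,interpolation=2)
a=a[:240]; 
cv2.imwrite('pics/m2.png',np.vstack([a,b[:352,:640]])[:,:,::-1])
print(s['tool_pos'],s['contact_force'])
```

```text
[0.55810196 0.057573   0.04886496] [-0.1407905   0.18943557 -0.66806385]
```

View pics/m2.png

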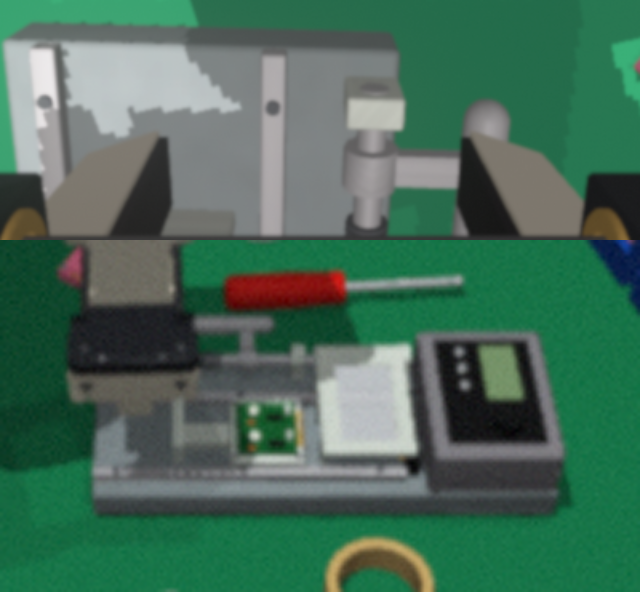

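The merged view shows the right finger (463–540) over the bar (463–508). The left finger is behind the lip and clear of it. Next I press the bar.

Emit:
move_arm(
  motion=[
    [0, 0, 0.05, 0, 0, 0],
    [0, 0, 0.1, 0, 0, 0],
    [0, 0, 0.15, 0, 0, 0],
    [0, 0, 0.16, 0, 0, 0],
    [0, 0, 0.16, 0, 0, 0],
    [0, 0, 0.16, 0, 0, 0],
  ],
)

```text
time: 3.68
tool_pos: [0.5584, 0.0573, 0.033]
tool_rot: [3.141, 0.001, 2.873]
contact_force: [-0.7, -1.2, 4.7]
opening: 0.0731
grip_force: 2.4
```

Run:
```python
from h import *
s,c2=snap('side','s3')
b=cv2.resize(c2['image'][200:310,270:470],None,fx=4,fy=4,interpolation=2)
cv2.imwrite('pics/m3.png',b[:,:,::-1]); print(s['time'],s['tool_pos'],s['contact_force'])
```

```text
3.675 [0.55844172 0.057341   0.03302939] [-0.66123045 -1.15410799  4.71648938]
```

View pics/m3.png

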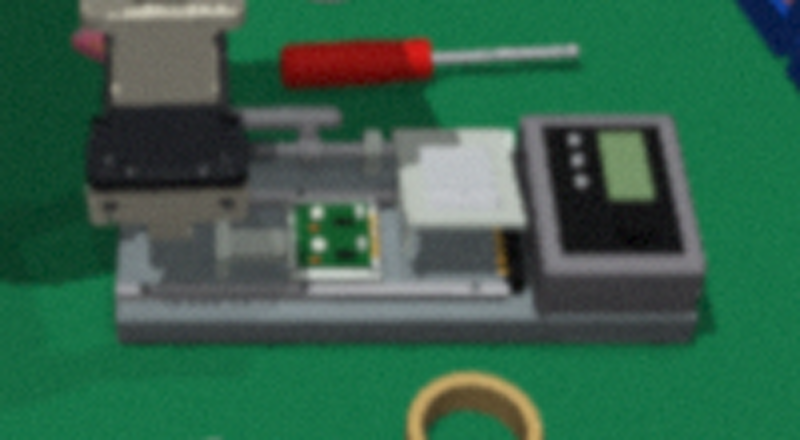

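The cover is open (its edge is raised around (410,225) in the crop) and the force is 4.7 N. Now I push.

Emit:
move_arm(
  motion=[
    [-0.05, 0, 0, 0, 0, 0],
    [-0.1, 0, 0, 0, 0, 0],
    [-0.13, 0, 0, 0, 0, 0],
    [-0.16, 0, 0, 0, 0, 0],
    [-0.2, 0, 0, 0, 0, 0],
    [-0.24, 0, 0, 0, 0, 0],
    [-0.28, 0, 0, 0, 0, 0],
    [-0.32, 0, 0, 0, 0, 0],
    [-0.36, 0, 0, 0, 0, 0],
    [-0.4, 0, 0, 0, 0, 0],
  ],
)

```text
time: 4.97
tool_pos: [0.5941, 0.0463, 0.0321]
tool_rot: [-3.139, -0.006, 2.874]
contact_force: [-8.0, -4.2, 7.0]
opening: 0.0733
grip_force: 4.7
```

Run:
```python
from h import *
s,c2=snap('side','s4')
b=cv2.resize(c2['image'][200:310,270:470],None,fx=4,fy=4,interpolation=2)
cv2.imwrite('pics/m4.png',b[:,:,::-1]); print(s['time'],s['tool_pos'],s['contact_force'])
```

```text
4.975 [0.59407247 0.04632265 0.03212863] [-7.95925513 -4.17765786  7.0465322 ]
```

View pics/m4.png

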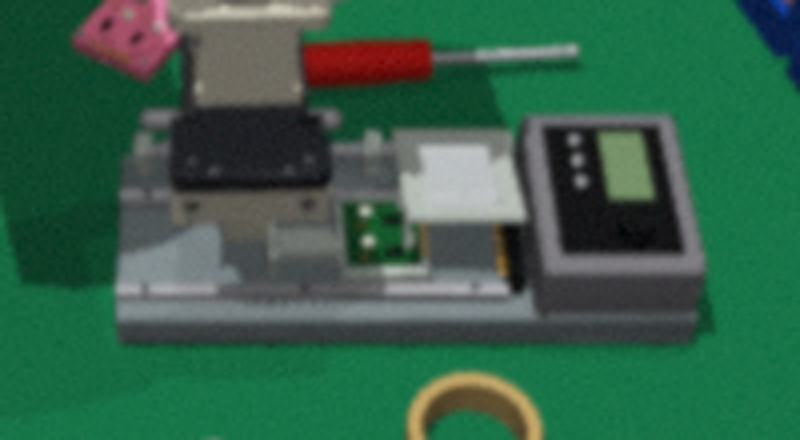

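The carrier has moved about 22 mm and its front is under the raised cover. I hold still for a moment to read settled forces.

Emit:
move_arm(
  motion=[
    [0, 0, 0, 0, 0, 0],
    [0, 0, 0, 0, 0, 0],
  ],
)

```text
time: 5.28
tool_pos: [0.5947, 0.0462, 0.0323]
tool_rot: [-3.139, -0.004, 2.874]
contact_force: [-6.5, -4.5, 5.2]
opening: 0.0731
grip_force: 4.2
```

Emit:
move_arm(
  motion=[
    [-0.02, 0, 0, 0, 0, 0],
    [-0.04, 0, 0, 0, 0, 0],
    [-0.06, 0, 0, 0, 0, 0],
    [-0.08, 0, 0, 0, 0, 0],
  ],
)

```text
time: 5.78
tool_pos: [0.6018, 0.0443, 0.0322]
tool_rot: [-3.139, -0.006, 2.874]
contact_force: [-8.7, -3.2, 7.2]
opening: 0.0738
grip_force: 4.6
```

Emit:
move_arm(
  motion=[
    [-0.03, -0.01, 0, 0, 0, 0],
    [-0.06, -0.01, 0, 0, 0, 0],
    [-0.09, -0.01, 0, 0, 0, 0],
    [-0.12, -0.01, 0, 0, 0, 0],
    [-0.15, -0.01, 0, 0, 0, 0],
    [-0.18, -0.01, 0, 0, 0, 0],
  ],
)

```text
time: 6.52
tool_pos: [0.619, 0.0384, 0.0322]
tool_rot: [-3.139, -0.006, 2.874]
contact_force: [-8.8, -4.0, 7.2]
opening: 0.0737
grip_force: 4.7
```

Run:
```python
from h import *
s,c2=snap('side','s5')
b=cv2.resize(c2['image'][200:310,270:470],None,fx=4,fy=4,interpolation=2)
cv2.imwrite('pics/m5.png',b[:,:,::-1]); print(s['time'],s['tool_pos'],s['contact_force'],s['torque'])
```

```text
6.525 [0.61900537 0.03840271 0.03219211] [-8.75333148 -3.9535026   7.19821111] [-0.45637139  1.35562149  0.19626007]
```

View pics/m5.png

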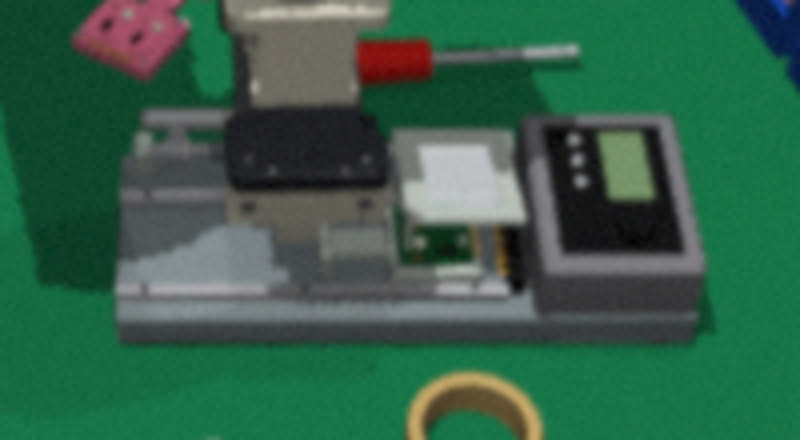

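The carrier's front is at crop x≈480 and the block at ≈498, so about 14 mm remains. I creep on and watch the force.

Emit:
move_arm(
  motion=[
    [-0.03, 0, 0, 0, 0, 0],
    [-0.06, 0, 0, 0, 0, 0],
    [-0.08, 0, 0, 0, 0, 0],
    [-0.1, 0, 0, 0, 0, 0],
    [-0.12, 0, 0, 0, 0, 0],
    [-0.13, 0, 0, 0, 0, 0],
  ],
)

```text
time: 7.32
tool_pos: [0.631, 0.0351, 0.0321]
tool_rot: [-3.139, -0.007, 2.874]
contact_force: [-10.7, -2.9, 9.3]
opening: 0.0732
grip_force: 6.0
```

Emit:
move_arm(
  motion=[
    [-0.01, 0, 0, 0, 0, 0],
    [-0.02, 0, 0, 0, 0, 0],
    [-0.02, 0, 0, 0, 0, 0],
  ],
)

```text
time: 7.7
tool_pos: [0.6311, 0.035, 0.032]
tool_rot: [-3.139, -0.011, 2.873]
contact_force: [-15.6, -1.9, 10.8]
opening: 0.0737
grip_force: 9.0
```

Emit:
move_arm(
  motion=[
    [-0.01, 0, 0, 0, 0, 0],
    [-0.02, 0, 0, 0, 0, 0],
    [-0.02, 0, 0, 0, 0, 0],
  ],
)

```text
time: 8.07
tool_pos: [0.6313, 0.0351, 0.032]
tool_rot: [-3.138, -0.015, 2.873]
contact_force: [-21.5, -0.2, 15.7]
opening: 0.0735
grip_force: 12.2
```

Contact: the tool stopped at x≈0.631 with the force rising. I back off while still holding the bar, so that lifting won't drag the lip, then check.

Emit:
move_arm(
  motion=[
    [0.03, 0, 0, 0, 0, 0],
    [0.08, 0, 0, 0, 0, 0],
    [0.14, 0, 0, 0, 0, 0],
    [0.18, 0, 0, 0, 0, 0],
    [0.18, 0, 0, 0, 0, 0],
  ],
)

```text
time: 8.7
tool_pos: [0.622, 0.0381, 0.0338]
tool_rot: [-3.141, 0.004, 2.873]
contact_force: [1.7, -5.3, 4.9]
opening: 0.0734
grip_force: 3.5
```

Run:
```python
from h import *
s,c2=snap('side','s6'); s,c=snap('top','t6')
b=cv2.resize(c2['image'][205:290,290:460],None,fx=4.7,fy=4.7,interpolation=2)
cv2.imwrite('pics/m6.png',b[:,:,::-1]); print(s['time'],s['tool_pos'],s['contact_force'])
```

```text
8.75 [0.62200356 0.03803307 0.03372676] [ 0.06790074 -4.75500021  5.7594728 ]
```

View pics/m6.png

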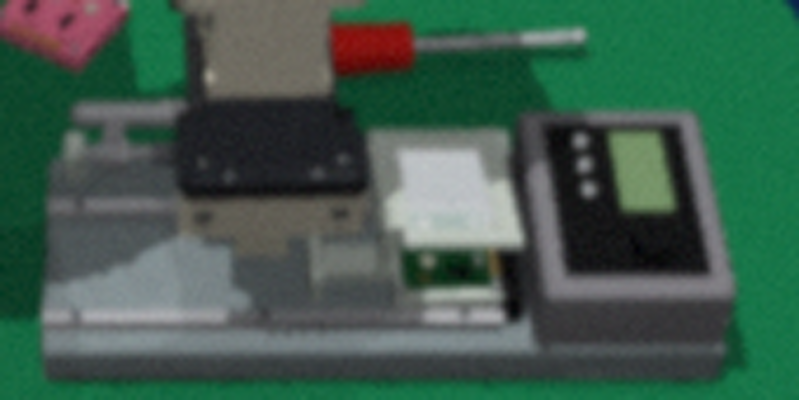

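The plate's front edge (~502) now meets the black block (~506). I let go by rising straight up.

Emit:
move_arm(
  motion=[
    [0.0, 0, -0.06, 0, 0, 0],
    [0.0, 0, -0.12, 0, 0, 0],
    [0.0, 0, -0.25, 0, 0, 0],
    [0, 0, -0.55, 0, 0, 0],
    [0, 0, -0.9, 0, 0, 0],
    [0, 0, -1, 0, 0, 0],
  ],
)

```text
time: 9.55
tool_pos: [0.6215, 0.0399, 0.1355]
tool_rot: [3.14, 0.004, 2.874]
contact_force: [-0.0, 0.4, -0.4]
opening: 0.0732
grip_force: 0.0
```

Emit:
move_arm(
  motion=[
    [0.5, 0, -0.3, 0, 0, 0],
    [1, 0, -0.5, 0, 0, 0],
    [1, 0, -0.5, 0, 0, 0],
    [1, 0, -0.5, 0, 0, 0],
  ],
)

```text
time: 10.05
tool_pos: [0.5244, 0.066, 0.1824]
tool_rot: [3.141, 0.0, 2.874]
contact_force: [0.4, -0.3, -0.0]
opening: 0.0734
grip_force: 0.0
```

Run:
```python
from h import *
s,c=snap('wrist','w7'); s2,c2=snap('side','s7')
b=cv2.resize(c2['image'][205:290,290:460],None,fx=3.76,fy=3.76,interpolation=2)[:,:640]
a=c['image'][200:460]
a=cv2.resize(c['image'][150:410,120:480],(640,460)) if 0 else c['image'][130:400]
b=cv2.resize(b,(640,320))
cv2.imwrite('pics/m7.png',np.vstack([a,b])[:,:,::-1]); print(s['time'],s['tool_pos'],s['contact_force'])
```

```text
10.05 [0.52435072 0.06597914 0.18244772] [ 0.38853926 -0.30033782 -0.01964827]
```

View pics/m7.png

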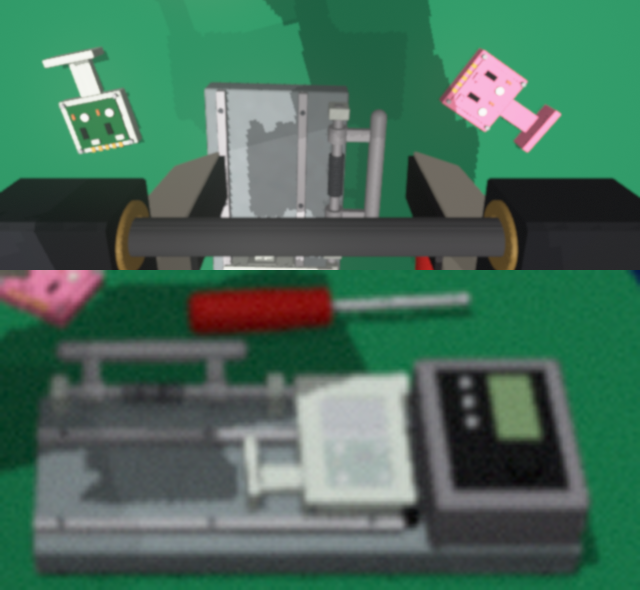

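The cover is down with the lip sticking out behind it. I compare the cover and bar depth with the first picture, and find the lip position from the side view's range.

Run:
```python
from h import *
psi=-.272; ex=np.array([np.cos(psi),np.sin(psi),0]); ey=np.array([-ex[1],ex[0],0])
def cloud(f):
    s,c=load(f); E=ext(s,c); v,u=np.mgrid[0:480,0:640]; F=240/np.tan(np.radians(c['vfov']/2))
    d=np.stack([(u-c['cx'])/F,-(v-c['cy'])/F,-np.ones(u.shape)],-1)*c['range_z'][...,None]
    return d@E[:3,:3].T+E[:3,3]
s,c=load('w1')
g=lambda x,y,z: onz(s,c,190+x/3.6,195+y/3.6,z)
y0=((g(110,70,.032)+g(388,72,.032))/2)@ey; x0=g(300,52,.025)@ex+.145
for f in ('side0','s6','s7'):
    P=cloud(f); X=P@ex-x0; Y=P@ey-y0; Z=P[...,2]
    r=[]
    for a,b,cc,d in [(.005,.045,-.02,.02),(-.13,-.1,.083,.092)]:
        m=(X>a)&(X<b)&(Y>cc)&(Y<d); r.append((m.sum(),np.median(Z[m]),np.percentile(Z[m],95)))
    m=(abs(Y)<.017)&(X<-.01)&(X>-.13)&(Z>.0385)&(Z<.05); mm=X[m]
    m2=(X>.03)&(X<.1)&(abs(Y)<.02)&(Z>.057); 
    print(f,np.round(r,4),'lip',m.sum(),np.percentile(mm,[5,50,95]).round(4) if mm.size else '', 'box front',np.percentile(X[m2],1).round(4))
```

```text
side0 [[3.24e+02 4.82e-02 5.03e-02]
 [5.90e+01 4.38e-02 4.66e-02]] lip 112 [-0.0934 -0.0427 -0.0187] box front 0.0627
s6 [[3.740e+02 6.070e-02 6.930e-02]
 [6.100e+01 3.710e-02 3.929e-01]] lip 31 [-0.0556 -0.0297 -0.026 ] box front 0.0307
s7 [[2.990e+02 4.840e-02 5.060e-02]
 [6.200e+01 4.330e-02 2.568e-01]] lip 39 [-0.0311 -0.0284 -0.0254] box front 0.0627
```

Cover and bar heights match the shut state. The lip spans station x −31 to −25 mm, against −30.5 to −24.5 expected. The carrier is home.

```bash
python3 -c "
from cell import robot
print(robot.hand_in())"
```

```text
the job is handed in; nothing more can be done
None
```

The carrier is home against the contact block to within about 1 mm and the cover is fully shut behind it; the job was handed in at about 10 s, with the arm clear and nothing else on the bench touched.

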